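Make up two job kits at the silversmith's bench

TASK

Make up the kits for the next two jobs. In the square tray lay the silver bangle flat and stand the short wide tin upright on the tray floor inside the bangle's ring; in the long divided tray stand the tall narrow tin in the round nest, set the doming block flat in the other square cell (same way up as now), and lay the punch flat, lengthwise in the long slot. The tins' lids are only loosely on, so keep both tins upright all the time, and let go of everything at the end.

Things in the scene. Friction and masses are not known exactly. Their poses are not given: they have to be found in the camera images.
- bangle: silver bangle: a plain closed ring with beaded edges, lying flat; outer diameter 68, inner diameter 60, height 14 mm, 60 g. Can be gripped across its outside or by its 4 mm wall. Origin: centre of the ring, at its underside; z along the ring's axis (up).
- short_tin: short wide round aluminium tin with lid, standing; diameter 40 (lid 41), height 34 mm, 90 g. Origin: centre of its underside; z up.
- tall_tin: tall narrow round aluminium tin with lid, standing; diameter 28 (lid 29), height 55 mm, 70 g. Origin: centre of its underside; z up.
- doming_block: steel doming block: a 38 mm cube with round hollows of several sizes in its top and one in each side, 400 g. Origin: centre of its underside; x and y square to its side faces, z up.
- punch: steel doming punch lying along its x, 110 mm long: square shank 14 x 14 mm from x = -55 to +25 mm, then a thin neck and a 14 mm ball ending at x = +55; 130 g, centre of mass near x = -10. Grip the shank across y. Origin: on the underside, at mid-length; z up. Things in the stock are about 12 cm apart, centre to centre.
- square_tray: light wooden square tray with one compartment, 140 x 140 mm, fixed to the bench; floor 4 mm, walls 4 mm thick, 12 mm high above the bench (inside 132 x 132). Origin: centre of its underside; x and y square to its walls, z up. Yaw within 0.3 rad. The trays lie left and right of the stock, either way round; what else lies in the stock is under 30 mm high.
- long_tray: light wooden tray fixed to the bench, 130 (x) by 200 mm (y); floor 4, walls and dividers 4 thick, 12 mm high above the bench. Origin: centre of underside, z up. Cells inside, mm: long slot 46 x 192 at x 38, y 0, along y; two square cells 72 x 94 at x -25: at y 49 one with the round nest (centred ring on the floor: inner diameter 54, outer 64, 6 high), at y -49 a bare one. Yaw within 0.3 rad.

How it is judged:
At the end, for the whole second after the job is handed in: Square tray: bangle flat (centre within 36 mm of the tray's), short tin upright within 13.5 mm of the bangle's centre. Long tray: tall tin upright in the nest, block flat in the bare cell, punch flat in the slot. All within 3.5 mm of the tray floors (punch any side down), released, at rest (x of bangle in the frame of square_tray between -0.036 and 0.036 m and y of bangle in the frame of square_tray between -0.036 and 0.036 m and ((z of bangle in the frame of square_tray between 0.0005 and 0.0075 m and angle between bangle's own z axis and vertical below 0.08 rad) or (z of bangle in the frame of square_tray between 0.0145 and 0.0215 m and angle between bangle's own z axis and vertical above 3.06 rad)) and horizontal distance between short_tin and bangle below 0.0135 m and z of short_tin in the frame of square_tray between 0.0005 and 0.0075 m and angle between each of short_tin, tall_tin, doming_block's own z axis and vertical below 0.08 rad and x of tall_tin in the frame of long_tray between -0.0405 and -0.0095 m and y of tall_tin in the frame of long_tray between 0.0335 and 0.0645 m and z of tall_tin in the frame of long_tray between 0.0005 and 0.0075 m and x of doming_block in the frame of long_tray between -0.045 and -0.005 m and y of doming_block in the frame of long_tray between -0.08 and -0.018 m and z of doming_block in the frame of long_tray between 0.0005 and 0.0075 m and x of punch in the frame of long_tray between 0.02 and 0.056 m and y of punch in the frame of long_tray between -0.046 and 0.046 m and z of punch in the frame of long_tray between 0 and 0.015 m and angle between the x axis of punch and the y axis of long_tray, either way round below 0.32 rad and angle between punch's own x axis and vertical between 1.5 and 1.64 rad and linear speed of each of bangle, short_tin, tall_tin, doming_block, punch below 0.02 m/s); the robot touches nothing.
It fails at once if a tin is tipped by more than 0.6 rad (angle between any of short_tin, tall_tin's own z axis and vertical above 0.6 rad).
It also fails if it takes over 128 s, if anything falls off the work surface, if the arm or the gripper's body presses on something with over 40 N, if the wrist force passes 120 N, or if a joint passes its speed limit or range.

ROBOT

A 6-joint arm with a two-finger parallel gripper is mounted at the origin on the work surface. World frame = base frame: x ahead of the robot, y to its left, z up, the work surface at z = 0. Lengths are in m, angles in rad, forces in N, time in s.
With the tool pointing down it reaches from about 0.275 to 0.875 m from the base axis. Payload 12.5 kg.
Tool frame: the origin (TCP) lies at the very end of the fingers, on their centre line; the grasp point (between the pads) lies 19 mm behind it; z points along the fingers, y is the line along which they close (so a half turn about z gives the same grasp; the last joint's range is limited). The gripper opens to 85 mm and grips with 20 to 120 N. Pads are 22 mm wide; open, the fingers measure 114 mm over their backs; the gripper's body (76 mm by 85 mm) begins 54 mm behind the grasp point. The pads swing forward as they close: fully open they stand 13 mm farther back than shut.
Start: joints at [-1.199, 0.351, 1.652, -0, 1.139, -0.085], TCP at [0.243, -0.494, 0.231] pointing down, gripper open.
Joint ranges: [-2.75, 2.75], [-0.79, 2.1], [0.01, 2.65], [-1.57, 4.71], [0.07, 3.14], [-2.87, 2.87]. Speed limits (rad/s): [2.22, 2.22, 2.79, 3.14, 3.14, 3.14].

INTERFACE

Orientations are given as a 3x3 rotation matrix whose columns are the frame's x, y, z axes.
In Python, from bench import manip gives the robot as it stands. Calls block until the motion is done:
- manip.move_ptp(position, orientation): joint-space move of the TCP to a pose.
- manip.move_l(position, attitude=None, max_speed=0.15): straight line of the TCP; attitude=None keeps the orientation; max_speed is the mean speed in m/s.
- manip.move_j(angles): joint-space move.
- manip.set_gripper(opening, effort=None): opening from 0.0 (shut) to 1.0 (fully open); effort is the grip in N (None keeps the last); returns when the fingers have stopped.
- manip.dwell(seconds).
- manip.inverse_kinematics(position, orientation): joint angles nearest the present ones, or None.
- manip.grab_frame(name): name is "scene" or "top" or "wrist"; returns (picture, depth): 400x640x3 uint8, red, green, blue; 400x640 float32, m along the optical axis (not along the pixel's ray), 0 where there is no reading.
- manip.get_calibration(name): a dict with "camera_matrix" (3x3 intrinsics, pixels), "R" (3x3) and "t" (3): a world point X has camera coordinates R X + t. Camera axes: x right, y down, z forward; pixel columns grow to the right and rows downward; lengths in m; the calibration is good to about 2 mm. A picture is of the moment at which its call begins: read the wrist's pose just before it. get_calibration takes no time and is no camera call; for the wrist camera it gives the pose at the moment of the call.
A pose or a line that the arm cannot do raises manip.Unreachable and nothing moves.
- manip.sign_off(): hands the job in; it is judged then, once.
Trained networks look in the newest picture that a camera, given by its name, has taken for a name from the list of things; names that differ only in an ending like _2 or _b are one class to them, and where a whole thing is asked for, a point or a joint stands for the part that bears it (a point fixed in the world has none). Each returns a list of dicts, best first, with "confidence" (0 to 1); they miss things now and then, are a little off and sometimes report something else, mostly with a low value. They report only what shows in the picture. A call takes as long as a camera call.
- manip.look_for(camera, name): "at" ([x, y, z] in m, in world coordinates, good to about 4 mm: the middle of the surface that is visible of it).
Readings, each from a call of its own:
- manip.current_time(): time.
- manip.current_qpos(): joint angles.
- manip.current_joint_vel(): joint speeds.
- manip.current_joint_torque(): joint torques, N m.
- manip.current_ee_pos(): TCP position.
- manip.current_tcp_rot(): TCP orientation.
- manip.current_force(): force on the tool from outside, world axes, zero at the start.
- manip.current_ft_torque(): the same for the moment, N m.
- manip.current_grip_width(): opening from 0.0 (shut) to 1.0 (fully open).
- manip.current_grip_force(): force on a finger pad.
Only numpy, scipy, OpenCV 4.12 (cv2) and the standard library are available. Lean on these libraries where they do the work, as an engineer would, in place of code of your own. Each camera call takes 0.05 s, during which the arm holds its last target. There are 200 camera calls.

## Working session

There is one attempt and no reset: what is moved stays moved. The work goes in short steps, each a Python script; the robot and the scene stay as the last script left them, time stands still between calls to the robot, and variables do not carry over. Pictures are saved under pics/ and viewed, at most 14 in all, crops included, and the job is handed in when it is done.

```bash
mkdir -p pics; cat > h.py <<'E'
import numpy as np, cv2
from bench import manip as m
def snap(cam,fn=None):
    c=m.get_calibration(cam); p,d=m.grab_frame(cam)
    if fn: cv2.imwrite('pics/'+fn,p[:,:,::-1])
    return p,d,c
def world(d,c):
    K=c["camera_matrix"];K=np.array(K);R=np.array(c["R"]);t=np.array(c["t"])
    v,u=np.mgrid[:d.shape[0],:d.shape[1]]
    X=np.stack([(u-K[0,2])/K[0,0]*d,(v-K[1,2])/K[1,1]*d,d],-1)
    return (X-t)@R
E
python3 - <<'E'
from h import *
for cam in("top","scene"):
    p,d,c=snap(cam,cam+'1.png'); np.savez(cam+'1.npz',p=p,d=d,**{k:np.array(v) for k,v in c.items()})
    print(cam,np.round(-np.array(c["R"]).T@c["t"],3))
    for n in "bangle short_tin tall_tin doming_block punch square_tray long_tray".split():
        print(n,[(np.round(r["at"],3).tolist(),round(r["confidence"],2)) for r in m.look_for(cam,n)[:3]])
print(m.current_time())
E
```

```text
top [ 0.425 -0.008  1.145]
bangle [([0.441, 0.015, 0.012], 0.65)]
short_tin [([0.441, -0.123, 0.03], 0.8)]
tall_tin [([0.563, 0.123, 0.057], 0.54)]
doming_block [([0.573, -0.002, 0.036], 0.87)]
punch [([0.551, -0.118, 0.014], 0.69), ([0.56, 0.123, 0.056], 0.45)]
square_tray [([0.559, 0.321, 0.006], 0.62), ([0.44, 0.017, 0.014], 0.62)]
long_tray [([0.483, -0.343, 0.002], 0.88)]
scene [ 0.925 -0.312  0.709]
bangle [([0.443, 0.012, 0.016], 0.67), ([0.559, 0.32, 0.007], 0.46)]
short_tin [([0.446, -0.131, 0.03], 0.74)]
tall_tin [([0.561, 0.119, 0.043], 0.65), ([0.446, -0.131, 0.034], 0.21)]
doming_block [([0.554, -0.123, 0.012], 0.72), ([0.581, -0.007, 0.037], 0.59)]
punch [([0.552, -0.122, 0.016], 0.67)]
square_tray [([0.561, 0.321, 0.01], 0.85)]
long_tray [([0.482, -0.344, 0.004], 0.78)]
0.8
```

View pics/top1.png

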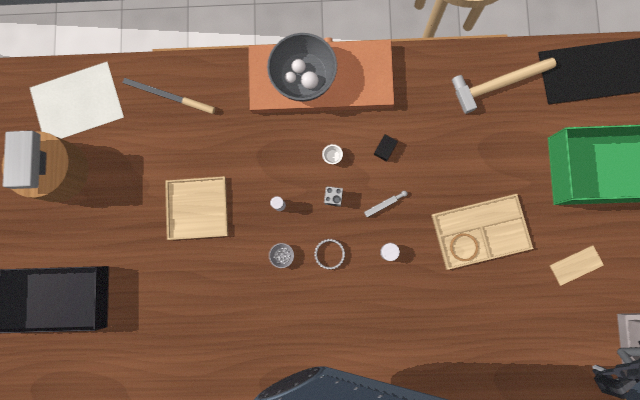

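View pics/scene1.png

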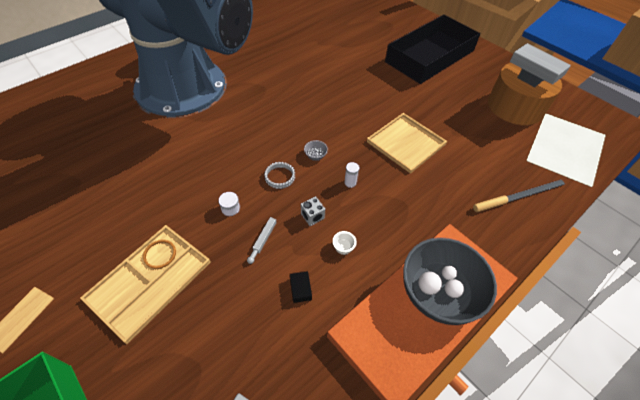

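The top view shows the square tray at about px (197,208) and the long tray at (483,232), with its nest at lower left and its slot on the far (+x) side. The stock lies between them: bangle (330,254), short tin (390,252), punch (385,205), block (333,196), tall tin (278,204). The networks agree with this. The scene view matches too; its dish and bowls are distractors. Next I'll take closer wrist views.

```bash
cat >> h.py <<'E'
def Rz(yaw):  # tool down, closing line (tool y) at angle yaw+90deg: yaw=0 -> closes along world y
    c,s=np.cos(yaw),np.sin(yaw); return np.array([[c,s,0],[s,-c,0],[0,0,-1.]])
E
python3 - <<'E'
from h import *
print(np.round(m.current_tcp_rot(),2).tolist())
for i,(x,y) in enumerate([(0.46,-0.34),(0.46,-0.0),(0.52,0.32)]):
    q=m.inverse_kinematics([x,y,0.36],Rz(0)); print(i,np.round(q,2) if q is not None else None)
    m.move_ptp([x,y,0.36],Rz(0)); m.dwell(0.2)
    p,d,c=snap("wrist",f'w{i}.png'); np.savez(f'w{i}.npz',p=p,d=d,**{k:np.array(v) for k,v in c.items()})
    print(np.round(-np.array(c["R"]).T@c["t"],3),np.round(c["R"],2).tolist())
    W=world(d,c);print(np.round([W[0,0],W[0,-1],W[-1,0],W[-1,-1]],2).tolist())
print(m.current_time())
import cv2
E
python3 -c "
import cv2,numpy as np
a=[cv2.imread(f'pics/w{i}.png') for i in range(3)]
cv2.imwrite('pics/w.png',cv2.resize(np.vstack(a),None,fx=.5,fy=.5,interpolation=cv2.INTER_AREA))"
```

```text
[[0.9, 0.44, 0.0], [0.44, -0.9, 0.0], [0.0, -0.0, -1.0]]
0 [-0.72  0.3   1.41 -0.    1.43  0.85]
[ 0.538 -0.342  0.503] [[-0.0, -1.0, -0.0], [-0.95, 0.0, 0.3], [-0.3, 0.0, -0.95]]
[[0.65, 0.08, -0.0], [0.64, -0.73, 0.04], [0.47, -0.27, 0.44], [0.47, -0.41, 0.44]]
1 [-0.1   0.07  1.68 -0.    1.39  1.47]
[ 0.539 -0.002  0.503] [[-0.0, -1.0, 0.0], [-0.95, 0.0, 0.3], [-0.3, 0.0, -0.95]]
[[0.65, 0.42, -0.0], [0.65, -0.42, 0.0], [0.47, 0.07, 0.45], [0.47, -0.07, 0.45]]
2 [ 0.48  0.37  1.3  -0.    1.46  2.05]
[0.599 0.318 0.504] [[-0.0, -1.0, -0.0], [-0.95, 0.0, 0.3], [-0.3, 0.0, -0.95]]
[[0.68, 0.63, 0.13], [0.71, -0.1, 0.0], [0.53, 0.39, 0.44], [0.53, 0.25, 0.45]]
5.2
```

View pics/w.png

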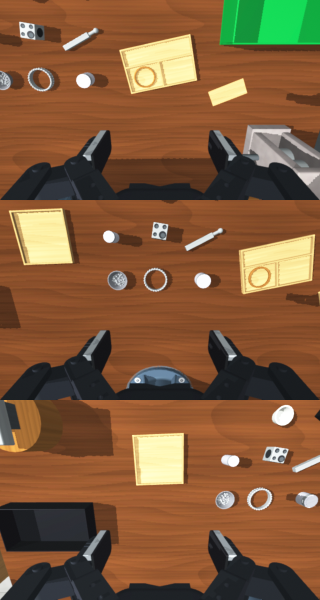

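The wrist views (stacked at half scale) show the same layout: trays at left and right, with the nest in the long tray's near-left cell. Now I'll fit positions from depth.

```bash
cat > fit.py <<'E'
from h import *
G=dict(bangle=(.441,.015,.05,.007,.03),short_tin=(.441,-.125,.04,.030,.045),tall_tin=(.562,.121,.035,.050,.066),block=(.573,-.003,.045,.033,.048),punch=(.552,-.12,.07,.007,.025))
def fit(fn,f=None):
    f=np.load(fn) if f is None else f; p=f["p"]; W=world(f["d"],f); x,y,z=W[...,0],W[...,1],W[...,2]; ok=f["d"]>0
    print(fn)
    for n,(gx,gy,r,z0,z1) in G.items():
        s=ok&(np.hypot(x-gx,y-gy)<r)&(z>z0)&(z<z1)
        if s.sum()<15: continue
        P=W[s]; (c,wh,a)=cv2.minAreaRect((P[:,:2]*1000).astype(np.float32))
        print(f" {n:10s} n={s.sum()} c={np.round(c,1)} wh={np.round(wh,1)} a={a:.1f} z={np.median(P[:,2])*1000:.1f} mean={np.round(P[:,:2].mean(0)*1000,1)}")
    hsv=cv2.cvtColor(p,cv2.COLOR_RGB2HSV); wood=(hsv[...,0]>13)&(hsv[...,0]<30)&(hsv[...,2]>150)
    for n,(gx,gy,r) in dict(square=(.56,.32,.115),long=(.483,-.343,.13)).items():
        s=ok&(np.hypot(x-gx,y-gy)<r)&(z<.02)&wood
        if s.sum()<50: continue
        k=cv2.morphologyEx(s.astype(np.uint8),cv2.MORPH_OPEN,np.ones((3,3))); s=k>0
        (c,wh,a)=cv2.minAreaRect((W[s][:,:2]*1000).astype(np.float32)); b=ok&(np.hypot(x-gx,y-gy)<.2)&(np.hypot(x-gx,y-gy)>.15)
        print(f" {n} c={np.round(c,1)} wh={np.round(wh,1)} a={a:.1f} z={np.percentile(W[s][:,2]*1000,[10,50,95]).round(1)} bench={np.median(z[b])*1000:.1f}")
if __name__=="__main__":
    for fn in ("top1.npz","scene1.npz","w0.npz","w1.npz","w2.npz"): fit(fn)
E
python3 fit.py
```

```text
top1.npz
 bangle     n=189 c=[442.3   9.8] wh=[66.6 68.5] a=88.1 z=14.9 mean=[442.4   9.4]
 short_tin  n=254 c=[ 443.3 -127.7] wh=[38.7 38. ] a=88.2 z=34.7 mean=[ 443. -127.]
 tall_tin   n=126 c=[560.3 123.6] wh=[26.9 26.9] a=42.8 z=55.9 mean=[560.2 123.3]
 block      n=278 c=[574.6  -3.6] wh=[37.8 37.9] a=81.1 z=38.9 mean=[574.3  -3.7]
 punch      n=271 c=[ 558.5 -111.9] wh=[111.6 102.1] a=59.1 z=14.1 mean=[ 554.  -121.7]
 square c=[561.4 322.4] wh=[143.6 148.1] a=2.2 z=[ 1.9  4.9 12.8] bench=0.6
 long c=[ 484.1 -342.9] wh=[132.6 207. ] a=11.9 z=[ 2.3  5.4 13.8] bench=1.0
scene1.npz
 bangle     n=231 c=[442.7  11.8] wh=[67.3 67.8] a=68.4 z=13.8 mean=[442.4  11.6]
 short_tin  n=244 c=[ 443.8 -124.6] wh=[38.3 39. ] a=53.3 z=34.6 mean=[ 444.3 -125.1]
 tall_tin   n=118 c=[560.8 125.5] wh=[26.8 27. ] a=15.6 z=55.5 mean=[561.3 124.8]
 block      n=293 c=[574.5  -1.2] wh=[38.6 38.3] a=81.0 z=38.5 mean=[575.8  -2.3]
 punch      n=343 c=[ 555.9 -123.1] wh=[ 15.1 109.8] a=26.9 z=13.8 mean=[ 556.  -121.6]
 square c=[554.5 327.3] wh=[149.7 156.5] a=2.6 z=[ 3.2  4.9 12.6] bench=0.7
 long c=[ 478
[... 864 characters left out ...]
14.  108.5] a=26.9 z=14.2 mean=[ 555.2 -121.3]
 square c=[560.1 326.2] wh=[145.9 153.7] a=2.3 z=[ 3.3  4.7 12.7] bench=0.6
 long c=[ 482.2 -345.4] wh=[137.3 213.6] a=11.9 z=[ 3.4  4.9 12.9] bench=0.6
w2.npz
 bangle     n=600 c=[443.7  10.7] wh=[68.5 68.7] a=49.1 z=14.1 mean=[444.3   9.8]
 short_tin  n=616 c=[ 444.5 -125.8] wh=[39.3 40.5] a=11.0 z=34.7 mean=[ 444.9 -124.5]
 tall_tin   n=405 c=[561.4 124.7] wh=[28.2 26.9] a=89.5 z=55.8 mean=[561.7 125.9]
 block      n=886 c=[575.6  -2. ] wh=[40.  37.8] a=81.4 z=38.5 mean=[575.9  -0.9]
 punch      n=609 c=[ 548.8 -108.1] wh=[15.8 75.2] a=27.6 z=14.3 mean=[ 548.5 -104.5]
 square c=[558.5 320.9] wh=[146.6 146.4] a=2.2 z=[ 3.3  4.7 12.6] bench=0.6
```

```bash
cat >> h.py <<'E'
def pick(x,y,z,yaw,effort,zup,pre=1.0,grip=0.0):
    m.set_gripper(pre); m.move_ptp([x,y,zup],Rz(yaw)); m.move_l([x,y,z],max_speed=0.12)
    m.set_gripper(grip,effort); print("grip",round(m.current_grip_width(),3),m.current_grip_force())
    m.move_l([x,y,zup],max_speed=0.15); print("lifted",round(m.current_grip_width(),3),m.current_grip_force(),np.round(m.current_force(),1))
def place(x,y,z,yaw,zup,rel,z1=None):
    m.move_ptp([x,y,zup],Rz(yaw)); m.move_l([x,y,z],max_speed=0.1); m.dwell(0.2); print("down",np.round(m.current_force(),1))
    m.set_gripper(rel); m.dwell(0.2); m.move_l([x,y,z1 or zup],max_speed=0.15); print("t",m.current_time())
E
python3 - <<'E'
from h import *
for fn,(gx,gy,r) in {"w0.npz":(.483,-.342,.13),"top1.npz":(.483,-.342,.13),"w2.npz":(.56,.322,.11)}.items():
    f=np.load(fn);W=world(f["d"],f);s=(np.hypot(W[...,0]-gx,W[...,1]-gy)<r)&(W[...,2]>.0105)&(W[...,2]<.016)
    s=cv2.morphologyEx(s.astype(np.uint8),cv2.MORPH_OPEN,np.ones((2,2)))>0
    print(fn,s.sum(),cv2.minAreaRect((W[s][:,:2]*1000).astype(np.float32)))
pick(.4442,-.1263,.005,0,30,.15,pre=.8)
m.dwell(.1)
E
```

```text
w0.npz 1895 ((481.4170837402344, -342.3795166015625), (133.45223999023438, 204.8184051513672), 12.006012916564941)
top1.npz 371 ((456.79620361328125, -228.96603393554688), (130.69032287597656, 445.0192565917969), 11.928274154663086)
w2.npz 1132 ((557.450927734375, 317.9884948730469), (143.02806091308594, 143.17950439453125), 2.0930073261260986)
grip 0.458 29.53898459672928
lifted 0.452 30.24388074874878 [-0.  -0.5 -0.8]
```

```bash
python3 - <<'E'
from h import *
place(.559,.320,.0095,.037,.15,.75)
# measure finger setback at bangle opening: guarded descent on free bench beside bangle
m.set_gripper(.88); x,y=.37,.21
m.move_ptp([x,y,.10],Rz(0)); m.move_l([x,y,.012]); f0=m.current_force()[2]
z=.012
while z>-.012:
    z-=.001; m.move_l([x,y,z],max_speed=.03); f=m.current_force()[2]-f0
    if abs(f)>4: break
print("contact z",z,f,m.current_ee_pos()); m.move_l([x,y,.15]); print(m.current_grip_width(),m.current_time())
f=m.look_for
p,d,c=snap("top","t2.png"); np.savez("t2.npz",p=p,d=d,**{k:np.array(v) for k,v in c.items()})
import fit; fit.G=dict(short_tin=(.559,.32,.045,.030,.06),bangle=fit.G["bangle"]); fit.fit("t2.npz")
E
```

```text
down [-0.3 -0.5 -0.7]
t 15.3667
contact z -0.010000000000000005 16.211896681823298 [ 0.37004634  0.21003237 -0.00939529]
0.883353637338507 23.9917
t2.npz
 short_tin  n=254 c=[557.7 317.1] wh=[39.1 39.6] a=4.1 z=38.5 mean=[557.6 316.5]
 bangle     n=190 c=[442.3   9.8] wh=[66.6 68.6] a=88.0 z=14.5 mean=[442.7   9.5]
 square c=[561.6 322.4] wh=[143.9 147.5] a=1.9 z=[ 1.8  4.9 12.9] bench=1.0
 long c=[ 484.5 -343.5] wh=[132.6 207.7] a=11.9 z=[ 2.2  5.5 13.6] bench=1.0
```

```bash
python3 - <<'E'
from h import *
pick(.443,.0102,-.0055,0,40,.15,pre=.95)
m.move_ptp([.5585,.3187,.12],Rz(.037)); m.dwell(.2)
p,d,c=snap("scene"); cv2.imwrite("pics/s3.png",cv2.resize(p[80:220,320:520,::-1],None,fx=3,fy=3))
E
```

```text
grip 0.783 39.94104780256748
lifted 0.78 44.593875389546156 [-0.   0.2 -1.3]
```

View pics/s3.png

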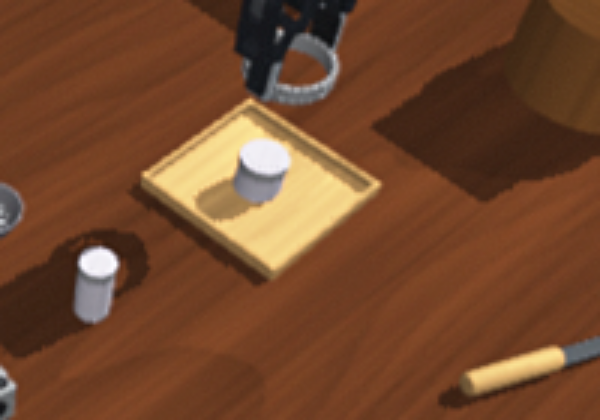

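The bangle (crop px 300,72) is held level above the tray, and the short tin stands centred at (263,170). I'll lower the bangle over it, then pick the tall tin.

```bash
python3 - <<'E'
from h import *
place(.5585,.3187,-.0005,.037,.15,.92)
import fit
p,d,c=snap("top"); np.savez("t4.npz",p=p,d=d,**{k:np.array(v) for k,v in c.items()})
cv2.imwrite("pics/t4.png",cv2.resize(p[150:270,140:260,::-1],None,fx=4,fy=4))
fit.G=dict(short_tin=(.559,.32,.045,.030,.06),bangle=(.559,.32,.05,.0135,.025)); fit.fit("t4.npz")
pick(.561,.1244,.018,0,30,.15,pre=.75)
E
```

```text
down [ 0.6 -0.4  2.1]
t 33.3
t4.npz
 short_tin  n=208 c=[553.6 317.8] wh=[40.3 32.3] a=88.2 z=38.8 mean=[554.2 316.5]
 bangle     n=161 c=[554.7 315.7] wh=[60.5 68.8] a=2.5 z=18.4 mean=[548.4 311.8]
 square c=[561.9 309.1] wh=[143.6 122.4] a=2.1 z=[ 1.9  5.  13.4] bench=3.0
 long c=[ 485.  -344.4] wh=[132.8 206.9] a=11.3 z=[ 2.2  5.4 13.6] bench=1.0
grip 0.314 29.344193637371063
lifted 0.317 29.54330563545227 [ 0.1 -0.2 -0.5]
```

View pics/t4.png

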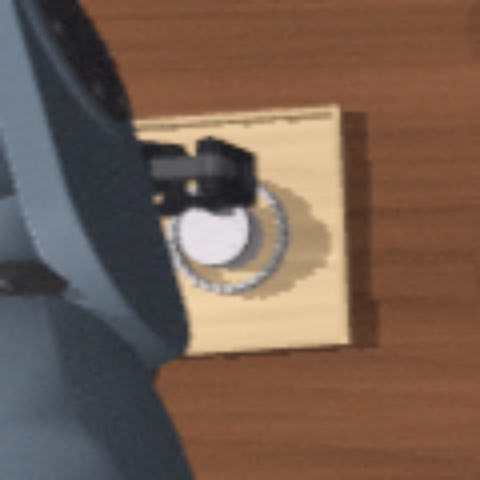

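The bangle lies flat around the short tin (px 210,235 in the crop), which is upright. The arm hides part of it. Next: the tall tin into the nest, then the block.

```bash
cat >> h.py <<'E'
LY=.209
def L(x,y): c,s=np.cos(LY),np.sin(LY); return .4825+c*x-s*y, -.3425+s*x+c*y
E
python3 - <<'E'
from h import *
place(*L(-.025,.049),.0225,LY,.16,.6)
pick(.5752,-.0028,.008,-.155,60,.16,pre=.75)
place(*L(-.025,-.051),.013,LY,.16,.62)
m.move_ptp([.5,-.05,.3],Rz(0))
p,d,c=snap("top"); np.savez("t5.npz",p=p,d=d,**{k:np.array(v) for k,v in c.items()})
cv2.imwrite("pics/t5.png",cv2.resize(p[160:300,350:550,::-1],None,fx=4,fy=4))
import fit; tx,ty=L(-.025,.049);bx,by=L(-.025,-.051);print(tx,ty,bx,by)
fit.G=dict(tall_tin=(tx,ty,.04,.05,.07),block=(bx,by,.045,.035,.06),punch=fit.G["punch"],short_tin=(.559,.32,.045,.030,.06),bangle=(.559,.32,.05,.0155,.025)); fit.fit("t5.npz")
E
```

```text
down [ 0.5  0.2 -0.6]
t 42.1083
grip 0.442 61.43056869506836
lifted 0.434 60.46708703041077 [-0.2 -0.2 -5.5]
down [ 0.2 -1.  -4.4]
t 51.5167
0.4478774213822966 -0.29975333872849313 0.46862559786874053 -0.3975772272858765
t5.npz
 tall_tin   n=143 c=[ 447.2 -300.8] wh=[27.6 26.3] a=88.0 z=60.0 mean=[ 447.2 -300.5]
 block      n=317 c=[ 467.6 -399.1] wh=[38.  39.9] a=11.7 z=42.7 mean=[ 467.5 -398.5]
 short_tin  n=255 c=[557.3 317.4] wh=[39.3 39.5] a=32.7 z=38.9 mean=[557.3 316.6]
 bangle     n=188 c=[558.  315.7] wh=[68.8 66.2] a=87.8 z=19.1 mean=[557.4 314. ]
 square c=[561.3 322.5] wh=[143.6 147.8] a=2.0 z=[ 1.8  4.9 13. ] bench=0.6
 long c=[ 484.5 -343.1] wh=[132.9 207.7] a=11.9 z=[ 2.3  5.5 13.9] bench=1.1
```

View pics/t5.png

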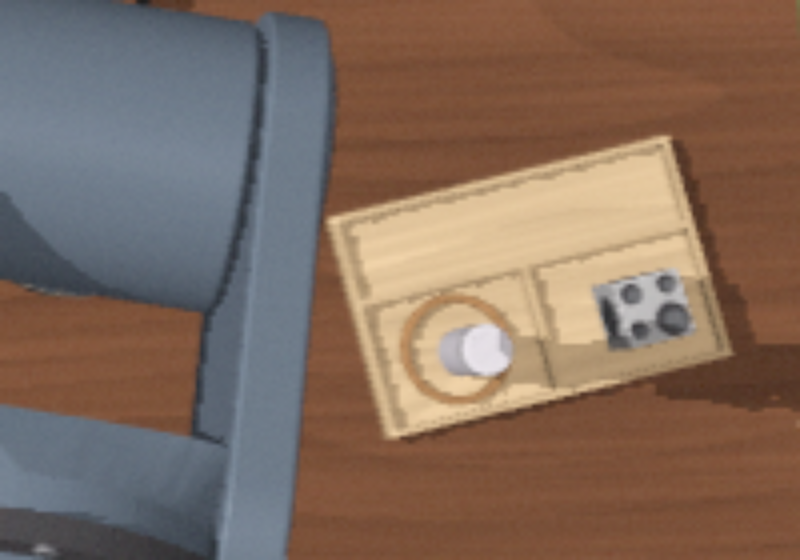

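The tall tin stands in the nest (px 478,350) and the block sits in the bare cell (px 645,312); their heights match the tray floor. The punch is next.

```bash
python3 - <<'E'
from h import *
pick(.5508,-.1135,.005,-1.101,60,.16,pre=.45)
place(*L(.038,.012),.012,LY-np.pi/2,.16,.32)
m.move_ptp([.5,-.0,.3],Rz(0))
p,d,c=snap("top"); np.savez("t6.npz",p=p,d=d,**{k:np.array(v) for k,v in c.items()})
cv2.imwrite("pics/t6.png",cv2.resize(p[160:300,350:550,::-1],None,fx=4,fy=4))
import fit; tx,ty=L(-.025,.049);bx,by=L(-.025,-.051);px,py=L(.038,0);print(px,py)
fit.G=dict(tall_tin=(tx,ty,.04,.05,.07),block=(bx,by,.045,.035,.06),punch=(px,py,.065,.0155,.03),short_tin=(.559,.32,.045,.030,.06),bangle=(.559,.32,.05,.0155,.025)); fit.fit("t6.npz")
E
```

```text
grip 0.134 59.07418727874756
lifted 0.137 58.57149660587311 [ 0.2 -0.6 -1.5]
down [ 0.4 -0.  -0.5]
t 61.5083
0.5196730776518057 -0.3346156929351513
t6.npz
 tall_tin   n=142 c=[ 447.3 -300.4] wh=[27.1 26.3] a=88.7 z=60.0 mean=[ 447.2 -300.7]
 block      n=317 c=[ 467.6 -399.6] wh=[37.9 39. ] a=11.8 z=43.0 mean=[ 467.5 -398.4]
 punch      n=257 c=[ 505.1 -337. ] wh=[ 85.7 107.5] a=9.5 z=18.9 mean=[ 515.6 -329.8]
 short_tin  n=253 c=[558.  317.8] wh=[40. 39.] a=58.8 z=38.8 mean=[557.4 316.6]
 bangle     n=187 c=[558.1 315.9] wh=[68.3 66.1] a=87.9 z=19.1 mean=[556.3 314.1]
 square c=[561.4 322.6] wh=[143.6 147.4] a=2.1 z=[ 1.9  5.  13.2] bench=0.6
 long c=[ 484.6 -343.2] wh=[132.3 206.9] a=12.1 z=[ 2.2  5.5 14. ] bench=1.0
```

View pics/t6.png

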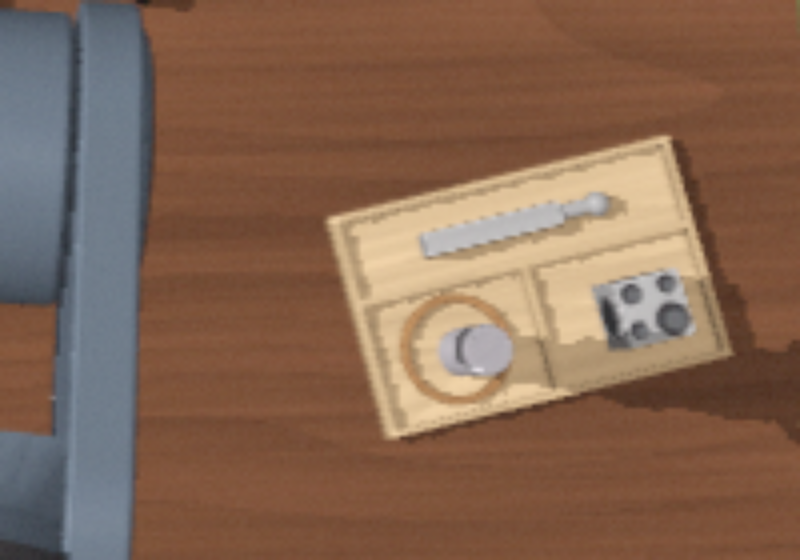

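The punch lies along the slot (px 425,245 to 608,203), its top at about 18.9 mm in line with lying on the floor. The block and tall tin are in place, and the bangle and short tin are concentric to about 2 mm.

```bash
python3 -c "
from h import *
m.dwell(.3);print(m.sign_off(),m.current_time())"
```

```text
the job is handed in; nothing more can be done
the job is handed in; nothing more can be done
```

Both kits are made up and the job is handed in after about 62 s of robot time; the last camera check showed all five things in place and released, but no verdict came back.

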